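# Bar the vases in and hold the ware carrier

## Robot

A 6-joint arm with a two-finger parallel gripper is mounted at the origin on the work surface. World frame = base frame: x ahead of the robot, y to its left, z up, the work surface at z = 0. Lengths are in m, angles in degrees, forces in N, time in s.
With the tool pointing down it reaches from about 0.325 to 0.85 m from the base axis. Payload 15.5 kg.
Tool frame: the origin (TCP) lies midway between the tips of the shut fingers; the grasp point (between the pads) lies 19 mm behind it; y points along the fingers, x is the direction in which the jaws open and shut, and the axes are right-handed (so a half turn about y gives the same grasp; the last joint's range is limited). The gripper opens to 91 mm and grips with 3 to 60 N. Pads are 32 mm wide; open, the fingers measure 118 mm over their backs; the gripper's body (76 mm by 178 mm) begins 60 mm behind the grasp point.
Start: joints at [-76.232, 28.281, 77.091, -0, 74.628, -5.472], TCP at [0.206, -0.59, 0.214] pointing down, gripper open.
Joint ranges: [-166.48, 166.48], [-47.26, 123.95], [12.59, 153.08], [-70.14, 250.14], [6.76, 159.57], [-176.63, 176.63]. Speed limits (degrees/s): [108.29, 108.29, 147.25, 172.46, 172.46, 172.46].

## Interface

Orientations are given as a 3x3 rotation matrix whose columns are the frame's x, y, z axes.
In Python, from bench import ctrl gives the robot as it stands. The module is installed in compiled form; this text tells all that it offers. Calls block until the motion is done:
- ctrl.goto(position, orientation): joint-space move of the TCP to a pose.
- ctrl.move_l(position, vel=0.15, ori=None, contact_N=None): straight line of the TCP; ori=None keeps the orientation; vel is the mean speed in m/s. With contact_N (N) it stops when the force on the tool has changed by that much, and returns True; else False.
- ctrl.movej(angles): joint-space move.
- ctrl.command_gripper(opening): opening from 0.0 (shut) to 1.0 (fully open); the grip force is fixed at half the most; returns when the fingers have stopped.
- ctrl.sleep(seconds).
- ctrl.ik(position, orientation): joint angles nearest the present ones, or None.
- ctrl.read_camera(name): name is "scene" or "top"; returns the picture (480x640x3 uint8, blue, green, red); there is no depth.
- ctrl.camera_params(name): a dict with "fx", "fy", "cx", "cy" (pixels), "pose" (4x4, takes a point from camera to world coordinates). Camera axes: x right, y up, looking along -z (the intrinsics and any distortion apply to the point x, -y, -z); pixel columns grow to the right and rows downward; lengths in m; the calibration is good to about 2 mm. A picture is of the moment at which its call begins. camera_params takes no time and is no camera call.
A pose or a line that the arm cannot do raises ctrl.MotionError and nothing moves.
- ctrl.sign_off(): hands the job in, once; it reports no verdict.
Readings, each from a call of its own:
- ctrl.current_t(): time.
- ctrl.current_q(): joint angles.
- ctrl.current_dq(): joint speeds.
- ctrl.current_effort(): joint torques, N m.
- ctrl.current_tool_pos(): TCP position.
- ctrl.current_eef_rot(): TCP orientation.
- ctrl.current_contact_force(): force on the tool from outside, world axes, zero at the start.
- ctrl.current_wrist_torque(): the same for the moment, N m.
- ctrl.current_grip_width(): opening from 0.0 (shut) to 1.0 (fully open).
Only numpy, scipy, OpenCV 4.12 (cv2) and the standard library are available. Lean on these libraries where they do the work, as an engineer would, in place of code of your own. Each camera call takes 0.05 s, during which the arm holds its last target.

## Task

Lay the loose red bar across the two empty supports of the wooden ware carrier, between their lugs and roughly centred, setting it down rather than dropping it, and let go of it. Then take the carrier by its handle, lift it straight up about 10 cm clear of the table and keep it there level and still for at least 2 seconds, vases and bar in place; finish while still holding it in the air. Leave the other things on the bench where they are.

Things in the scene. Friction and masses are not known exactly. Their poses are not given: they have to be found in the camera images.
- carrier: loose wooden ware carrier with grey floor, 0.4 kg empty, about 0.65 kg loaded: a tray 236 (x) by 172 (y), walls to 35 high, with four vases in wells, tops 70 up. Origin: centre of its underside, z up. Vases stand in two rows along y; at each end of a row (y = -80, +80) is a support. A red bar is screwed on the supports at x = +92 (its top 98 up); those at x = -92 are empty, for the loose bar
- handle (a point): centre of the carrier's handle bar (axes as the carrier), 136 above the carrier's underside. The bar runs along y from -86 to 86, 18 thick (x), 22 tall, open space under it except for its posts at y = -80 and 80. The loaded carrier with both bars balances within 6 of here in x and y
- slot (a point): where the loose bar's underside belongs, midway between the two empty supports (carrier x = -92, y = 0, z = 78; axes as the carrier). The supports stand at y = -80 and +80, 12 thick (y), each a flat seat at this height, 34 wide (x) between two lugs 14 higher. The bar lies along y
- bar: loose red wooden bar, about 70 g, 20 wide (x), 200 long (y), 20 tall, with a grip block of the same 20 width, 34 long (y), on the middle of its top, up to 46 above the underside. Origin: centre of its underside, z up; it may be laid either way round. At the start it lies on the rest, 35 above the table
- rest: fixed grey base plate 60 by 180 with two cork blocks 50 (x) by 26 (y) at y = -75 and +75, tops 35 above the table, that carry the loose bar at the start; free space between the blocks under the bar's middle. Origin: centre of the underside, y along the bar. It stands to the left or to the right, the carrier on the other side
- vase0: small off-white bottle vase standing loose in the carrier, 44 across, 62 high, 45 g; origin: centre of its underside
- well0 (a point): floor centre of the well of vase0 in the carrier
- vase1: small off-white bottle vase standing loose in the carrier, 44 across, 62 high, 45 g; origin: centre of its underside
- well1 (a point): floor centre of the well of vase1 in the carrier
- vase2: small off-white bottle vase standing loose in the carrier, 44 across, 62 high, 45 g; origin: centre of its underside
- well2 (a point): floor centre of the well of vase2 in the carrier
- vase3: small off-white bottle vase standing loose in the carrier, 44 across, 62 high, 45 g; origin: centre of its underside
- well3 (a point): floor centre of the well of vase3 in the carrier
- bowl: blue glazed bowl, rim 110 across, 50 high; bystander, to be left alone; origin: on its underside
- cup: white handleless cup, 72 across, 60 high; bystander, to be left alone; origin: on its underside
- jar: amber glass jar, 60 across, 65 high; bystander, to be left alone; origin: on its underside
- spatula: spatula 200 long lying flat, its x axis along its length; bystander, to be left alone; origin: on its underside
- puck: plaster disc, 90 across, 30 high; bystander, to be left alone; origin: on its underside
- prop: white ceramic tube (kiln prop), 44 across, 50 high; bystander, to be left alone; origin: on its underside

How it is judged (in metres and radians):
On the way, in this order (a step that is already met when the one before it is completed fails the run):
1. the loose bar lies across the two empty supports, between the lugs, let go, the carrier standing on the table (x of bar in the frame of carrier between -0.102 and -0.082 m and y of bar in the frame of carrier between -0.018 and 0.018 m and z of bar in the frame of carrier between 0.072 and 0.084 m and angle between the y axis of bar and the y axis of carrier, either way round below 0.1 rad and angle between the z axis of bar and the z axis of carrier, either way round below 0.08 rad and contact force between the fingers and bar below 0.2 N and height (world z) of carrier below 0.01 m and linear speed of bar below 0.05 m/s), for 0.3 s.
2. the carrier hangs from the gripper 6 to 16 cm above the table, level and still, for 1.5 s (x of bar in the frame of carrier between -0.102 and -0.082 m and y of bar in the frame of carrier between -0.018 and 0.018 m and z of bar in the frame of carrier between 0.072 and 0.084 m and angle between the y axis of bar and the y axis of carrier, either way round below 0.1 rad and angle between the z axis of bar and the z axis of carrier, either way round below 0.08 rad and contact force between the fingers and bar below 0.2 N and height (world z) of carrier between 0.06 and 0.16 m and angle between carrier's own z axis and vertical below 0.12 rad and linear speed of carrier below 0.03 m/s and angular speed of carrier below 0.15 rad/s and contact force between the fingers and carrier above 2 N and contact force between carrier and rest below 0.1 N and contact force between carrier and bowl below 0.1 N and contact force between carrier and cup below 0.1 N and contact force between carrier and jar below 0.1 N and contact force between carrier and spatula below 0.1 N and contact force between carrier and puck below 0.1 N and contact force between carrier and prop below 0.1 N), for 1.5 s.
At the end, for the whole second after the job is handed in: Robot alone holds the carrier, underside 6 to 16 cm up, tilt under 7 degrees, under 3 cm/s and 0.15 rad/s, touching no rest or bystander; the bar lies on both seats between the lugs, within 18 mm of centre along its length, fingers off it; each vase stands in its well (all of step 2 and z of vase0 in the frame of carrier between 0.003 and 0.016 m and distance between vase0 and well0 below 0.015 m and angle between each of vase0, vase1, vase2, vase3's own z axis and vertical below 0.3 rad and z of vase1 in the frame of carrier between 0.003 and 0.016 m and distance between vase1 and well1 below 0.015 m and z of vase2 in the frame of carrier between 0.003 and 0.016 m and distance between vase2 and well2 below 0.015 m and z of vase3 in the frame of carrier between 0.003 and 0.016 m and distance between vase3 and well3 below 0.015 m); the arm keeps its last pose, push and grip.
It fails at once if the loose bar is dropped (linear speed of bar above 0.6 m/s and contact force between the fingers and bar below 0.1 N and contact force between bar and carrier below 0.1 N).
It fails at once if the carrier is tipped by more than 20 degrees (angle between carrier's own z axis and vertical above 0.35 rad).
It fails at once if a vase falls over (angle between any of vase0, vase1, vase2, vase3's own z axis and vertical above 0.6 rad).
It fails at once if another thing on the bench is disturbed (moved more than 3 cm) (distance of any of bowl, cup, jar, spatula, puck, prop from where it was at the start of the episode above 0.03 m).
It also fails if it takes over 64 s, if anything falls off the work surface, if the arm or the gripper's body presses on something with over 40 N, if the wrist force passes 120 N, or if a joint passes its speed limit or range.

## Working session

There is one attempt and no reset: what is moved stays moved. The work goes in short steps, each a Python script; the robot and the scene stay as the last script left them, time stands still between calls to the robot, and variables do not carry over. Pictures are saved under pics/ and viewed, and the job is handed in when it is done.

```bash
mkdir -p pics; python3 - <<'E'
from bench import ctrl
import cv2, numpy as np
np.set_printoptions(precision=4,suppress=True)
for n in ("scene","top"):
    cv2.imwrite(f"pics/{n}0.png",ctrl.read_camera(n)); print(n,ctrl.camera_params(n))
print(ctrl.current_t(),ctrl.current_eef_rot(),ctrl.current_grip_width())
E
```

```text
scene {'fx': 495.5171006024078, 'fy': 495.5171006024078, 'cx': 319.4800342622671, 'cy': 243.18452661668, 'pose': array([[ 0.7201, -0.5528,  0.4193,  1.1015],
       [ 0.6938,  0.5797, -0.4274, -0.4736],
       [-0.0068,  0.5987,  0.801 ,  1.013 ],
       [ 0.    ,  0.    ,  0.    ,  1.    ]])}
top {'fx': 477.60243394279513, 'fy': 477.60243394279513, 'cx': 319.73266347741003, 'cy': 235.9953045997905, 'pose': array([[-0.0139,  0.9963, -0.0847,  0.4817],
       [-0.9998, -0.0128,  0.013 ,  0.0185],
       [ 0.0119,  0.0849,  0.9963,  1.4306],
       [ 0.    ,  0.    ,  0.    ,  1.    ]])}
0.1 [[ 0.3295 -0.0003  0.9441]
 [-0.9441  0.0011  0.3296]
 [-0.0011 -1.      0.0001]] 0.999785913174615
```

View pics/scene0.png

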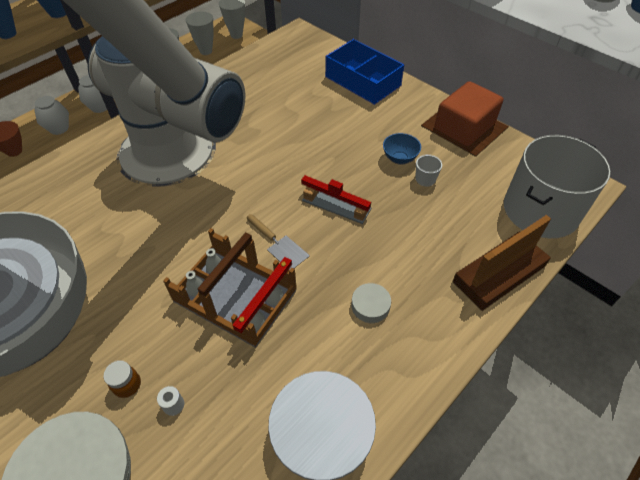

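View pics/top0.png

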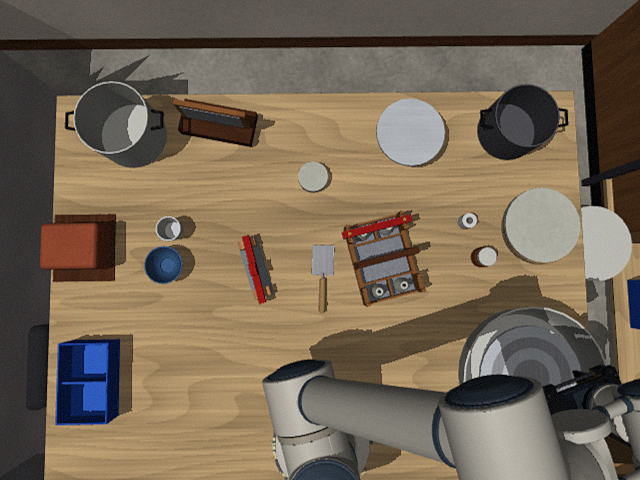

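The scene picture shows the carrier at about (235,285) with its fixed bar on the far side, and the loose bar on the rest at about (337,193). In the top view they are at about (385,258) and (256,268). The spatula lies between them. I'll enlarge both.

```bash
python3 - <<'E'
import cv2
a=cv2.imread("pics/top0.png")
def crop(im,x,y,w,h,s,f):
    c=cv2.resize(im[y:y+h,x:x+w],None,fx=s,fy=s,interpolation=cv2.INTER_CUBIC)
    for i in range(0,w,10):
        cv2.line(c,(i*s,0),(i*s,8 if i%50 else 16),(0,255,255),1)
        if i%20==0: cv2.putText(c,str(x+i),(i*s,26),0,.4,(0,255,255),1)
    for i in range(0,h,10):
        cv2.line(c,(0,i*s),(8,i*s),(0,255,255),1)
        if i%20==0: cv2.putText(c,str(y+i),(10,i*s+4),0,.4,(0,255,255),1)
    cv2.imwrite(f,c)
crop(a,330,200,110,110,5,"pics/top_car.png")
crop(a,220,220,100,100,6,"pics/top_bar.png")
b=cv2.imread("pics/scene0.png")
crop(b,155,220,150,130,5,"pics/sc_car.png".replace("150","150")) if False else crop(b,155,225,150,120,5,"pics/sc_car.png")
crop(b,290,160,100,70,7,"pics/sc_bar.png")
E
```

```text
(no output)
```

View pics/top_car.png

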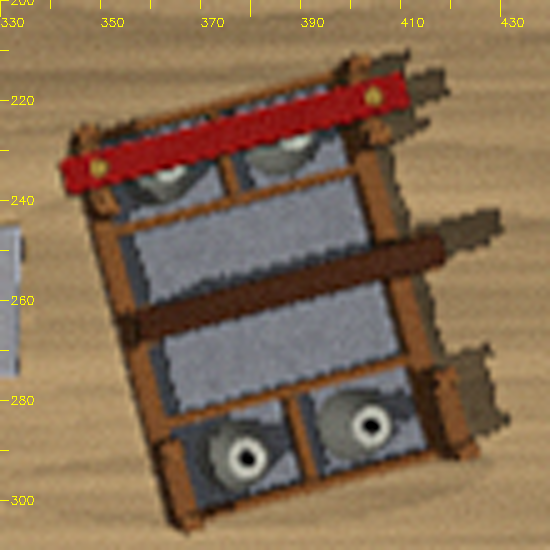

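View pics/top_bar.png

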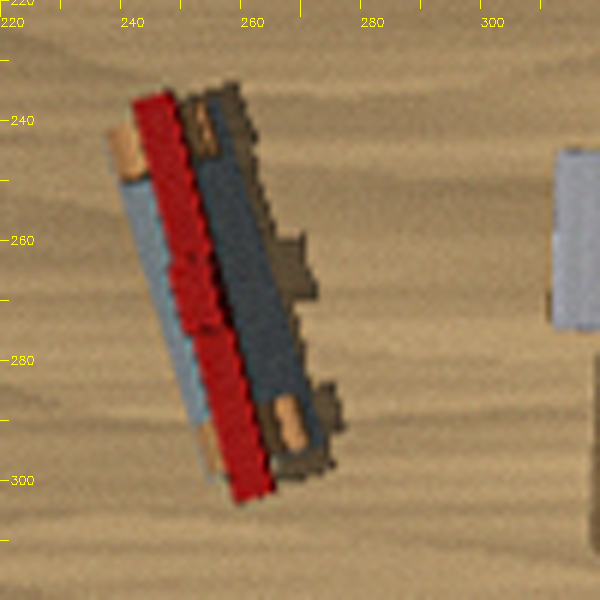

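View pics/sc_car.png

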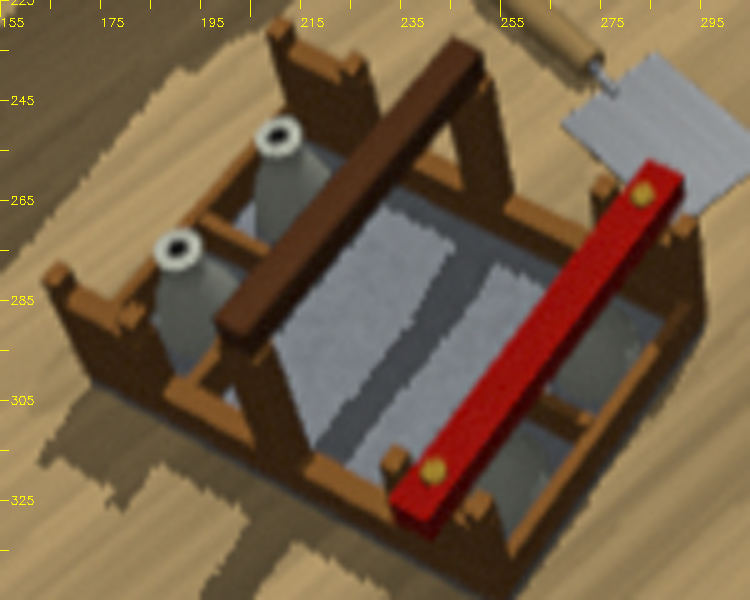

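View pics/sc_bar.png

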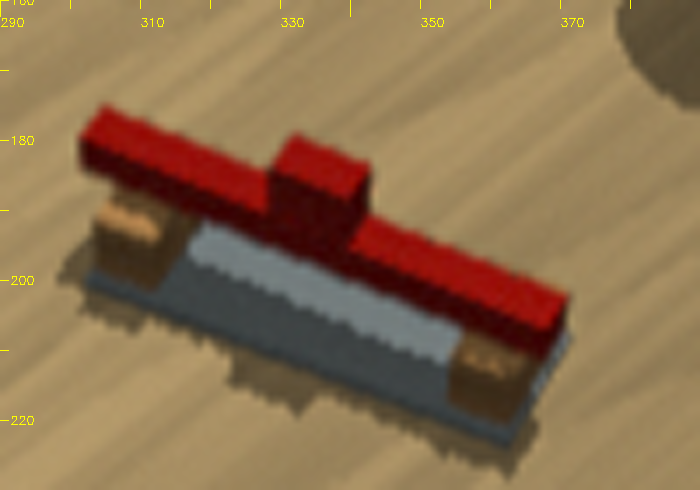

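```bash
cat > h.py <<'E'
from bench import ctrl
import cv2, numpy as np
from scipy.optimize import least_squares
np.set_printoptions(precision=4,suppress=True)
P={n:ctrl.camera_params(n) for n in ("scene","top")}
def proj(n,X):
    p=P[n]; T=np.linalg.inv(p["pose"]); c=(T[:3,:3]@np.atleast_2d(X).T).T+T[:3,3]
    return np.c_[p["cx"]+p["fx"]*c[:,0]/-c[:,2], p["cy"]+p["fy"]*-c[:,1]/-c[:,2]]
def cp(x,y,s,ox,oy): return ((x+.5)/s-.5+ox,(y+.5)/s-.5+oy)
def world(q,X,z0=0):
    c,s=np.cos(q[2]),np.sin(q[2]); X=np.atleast_2d(X)
    return np.c_[q[0]+c*X[:,0]-s*X[:,1], q[1]+s*X[:,0]+c*X[:,1], X[:,2]+z0]
def fit(obs,q0,z0=0,show=True):
    def r(q): return np.concatenate([(proj(n,world(q,X,z0))[0]-u) for n,X,u in obs])
    s=least_squares(r,q0,loss="soft_l1")
    if show:
        for (n,X,u),e in zip(obs,r(s.x).reshape(-1,2)): print(n,X,np.round(u,1),"res",np.round(e,2))
    print("pose",s.x[:2],np.degrees(s.x[2]),"cost",s.cost); return s.x
E
cat > m1.py <<'E'
from h import *
t=lambda x,y:cp(x,y,5,330,200); s=lambda x,y:cp(x,y,5,155,225)
car=[("top",(.092,.08,.098),t(98,167)),("top",(.092,-.08,.098),t(374,96)),
("scene",(.092,.08,.098),s(643,194)),("scene",(.092,-.08,.098),s(433,470)),
("scene",(-.009,.086,.147),s(453,38)),("scene",(.009,.086,.147),s(483,62)),("scene",(-.009,-.086,.147),s(218,318)),("scene",(.009,-.086,.147),s(250,338)),
("top",(0,-.086,.147),t(443,250)),
("scene",(-.092,.08,.092),s(316,46)),("scene",(-.092,-.08,.092),s(95,295)),
]
qc=fit(car,[.45,-.1,.25])
tb=lambda x,y:cp(x,y,6,220,220); sb=lambda x,y:cp(x,y,7,290,160)
# bar y axis toward world +x end
bar=[("top",(.01,.1,.02),tb(172,90)),("top",(-.01,.1,.02),tb(133,103)),("top",(.01,-.1,.02),tb(273,490)),("top",(-.01,-.1,.02),tb(233,503)),
("scene",(-.01,-.1,.02),sb(104,104)),("scene",(.01,-.1,.02),sb(80,137)),("scene",(-.01,.1,.02),sb(570,295)),("scene",(.01,.1,.02),sb(548,330)),
("scene",(-.01,-.017,.046),sb(297,132)),("scene",(-.01,.017,.046),sb(371,163)),("scene",(.01,.017,.046),sb(350,200)),("scene",(.01,-.017,.046),sb(270,172))]
qb=fit(bar,[.43,.13,-1.3],.035)
np.save("q.npy",np.array([qc,qb]))
for nm,q,pts,z0 in (("car",qc,[(x,y,z) for x,y,z in [(.118,.086,0),(-.118,.086,0),(.118,-.086,0),(-.118,-.086,0),(-.092,.08,.078),(-.092,-.08,.078),(-.092,0,.078),(0,0,.147),(.009,.086,.147),(-.009,-.086,.147),(.009,-.086,.147),(-.009,.086,.147)]],0),("bar",qb,[(.01,.017,.046),(-.01,.017,.046),(.01,-.017,.046),(-.01,-.017,.046)],.035)):
    for n in P:
        f=f"pics/ov_{nm}_{n}.png"; im=cv2.imread(f"pics/{n}0.png"); u=proj(n,world(q,pts,z0)); c=u.mean(0).astype(int)-60
        w=cv2.resize(im[c[1]:c[1]+120,c[0]:c[0]+120],None,fx=5,fy=5,interpolation=cv2.INTER_CUBIC)
        for a in u: cv2.circle(w,tuple(np.int32((a-c+.5)*5-.5)),3,(0,255,0),-1)
        cv2.imwrite(f,w)
E
python3 m1.py; python3 - <<'E'
import cv2,numpy as np
i=[cv2.imread(f"pics/ov_{a}_{b}.png") for a in("car","bar") for b in("top","scene")]
for k,n in((0,"car"),(2,"bar")): cv2.imwrite(f"pics/ov_{n}.png",cv2.resize(np.hstack(i[k:k+2]),(800,400)))
E
```

```text
top (0.092, 0.08, 0.098) [349.2 233. ] res [ 0.2  -0.45]
top (0.092, -0.08, 0.098) [404.4 218.8] res [-0.2  -0.75]
scene (0.092, 0.08, 0.098) [283.2 263.4] res [0.17 0.2 ]
scene (0.092, -0.08, 0.098) [241.2 318.6] res [0.84 0.49]
scene (-0.009, 0.086, 0.147) [245.2 232.2] res [-0.18 -1.46]
scene (0.009, 0.086, 0.147) [251.2 237. ] res [ 0.5  -3.11]
scene (-0.009, -0.086, 0.147) [198.2 288.2] res [-1.48  0.01]
scene (0.009, -0.086, 0.147) [204.6 292.2] res [-0.88 -0.26]
top (0, -0.086, 0.147) [418.2 249.6] res [ 0.8 -1.6]
scene (-0.092, 0.08, 0.092) [217.8 233.8] res [-0.2  -0.52]
scene (-0.092, -0.08, 0.092) [173.6 283.6] res [-0.03 -0.22]
pose [ 0.5339 -0.1822] 14.112248285624922 cost 6.498951851547694
top (0.01, 0.1, 0.02) [248.2 234.6] res [ 0.14 -0.95]
top (-0.01, 0.1, 0.02) [241.8 236.8] res [-0.1  -1.36]
top (0.01, -0.1, 0.02) [265.1 301.2] res [ 0.41 -0.12]
top (-0.01, -0.1, 0.02) [258.4 303.4] res [ 0.27 -0.48]
scene (-0.01, -0.1, 0.02) [304.4 174.4] res [ 0.06 -0.42]
scene (0.01, -0.1, 0.02) [301.  179.1] res [-0.36 -0.46]
scene (-0.01, 0.1, 0.02) [371.  201.7] res [ 0.15 -0.23]
scene (0.01, 0.1, 0.02) [367.9 206.7] res [-0.19 -0.12]
scene (-0.01, -0.017, 0.046) [332.  178.4] res [-0.47 -0.24]
scene (-0.01, 0.017, 0.046) [342.6 182.9] res [0.47 0.02]
scene (0.01, 0.017, 0.046) [339.6 188.1] res [-0.23 -0.32]
scene (0.01, -0.017, 0.046) [328.1 184.1] res [-0.38 -1.09]
pose [0.5087 0.1919] -75.96774181056648 cost 2.4895637678448574
```

View pics/ov_car.png

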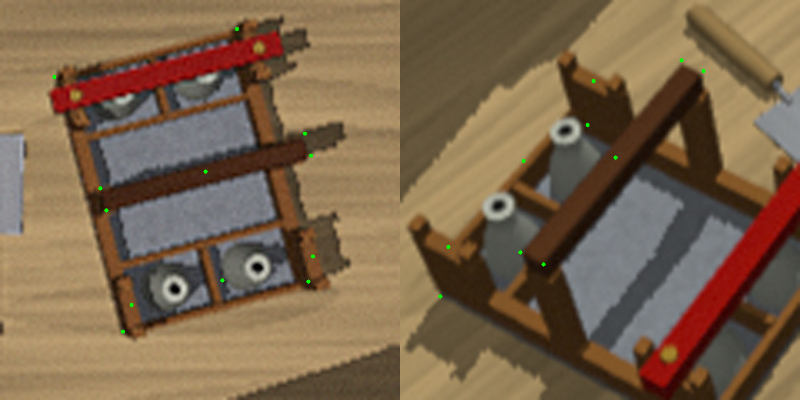

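View pics/ov_bar.png

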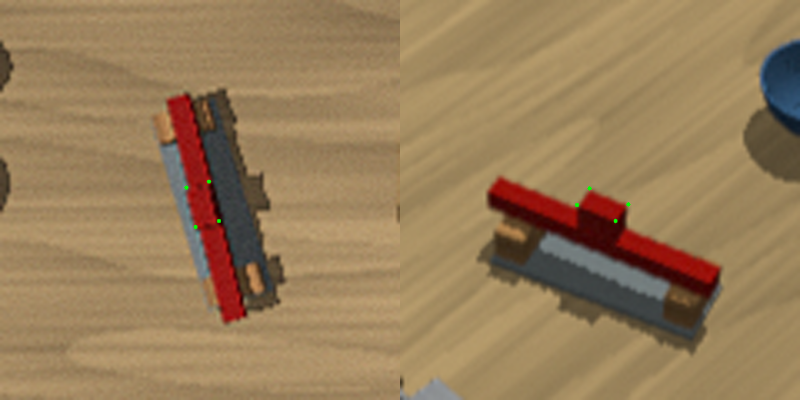

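Both fits hold to about 1 px (roughly 2 mm): the carrier is at (0.534, -0.182) with yaw 14.1°, and the bar at (0.509, 0.192) with its long axis about 90° from the carrier's. The handle's +y end fits less well, about 3 px off, but mid-handle and the lugs agree. Next I'll check reachability, then go to the bar.

```bash
cat >> h.py <<'E'
def R(deg):
    a=np.radians(deg); x=np.array([np.cos(a),np.sin(a),0]); y=np.array([0,0,-1.]); return np.c_[x,y,np.cross(x,y)]
qc,qb=(np.load("q.npy") if __import__("os").path.exists("q.npy") else (None,None))
E
python3 - <<'E'
from h import *
slot=world(qc,(-.092,0,0))[0]; yc=np.degrees(qc[2]); yb=np.degrees(qb[2])
for nm,p,angs in (("bar",[qb[0],qb[1],.046],(yb,yb+180)),("slot",[slot[0],slot[1],.089],(yc,yc+180)),("handle",[qc[0],qc[1],.117],(yc,yc+180)),("up",[qc[0],qc[1],.3],(yc,yc+180))):
    for a in angs:
        print(nm,p,round(a,1),ctrl.ik(p,R(a)))
E
```

```text
bar [np.float64(0.5087034855741114), np.float64(0.1918895791846805), 0.046] -76.0 [14.3737 34.7161 98.3157  0.     46.9682 90.3414]
bar [np.float64(0.5087034855741114), np.float64(0.1918895791846805), 0.046] 104.0 [ 14.3737  34.7161  98.3157  -0.      46.9682 -89.6586]
slot [np.float64(0.44467463754590586), np.float64(-0.20465018179570443), 0.089] 14.1 [-31.7065  27.6539 103.9968  -0.      48.3492 -45.8187]
slot [np.float64(0.44467463754590586), np.float64(-0.20465018179570443), 0.089] 194.1 [-31.7065  27.6539 103.9968  -0.      48.3492 134.1813]
handle [np.float64(0.5338980697106039), np.float64(-0.1822185266460834), 0.117] 14.1 [-24.9092  29.9454  92.1374  -0.      57.9172 -39.0214]
handle [np.float64(0.5338980697106039), np.float64(-0.1822185266460834), 0.117] 194.1 [-24.9092  29.9454  92.1374  -0.      57.9172 140.9786]
up [np.float64(0.5338980697106039), np.float64(-0.1822185266460834), 0.3] 14.1 [-24.9092  19.1306  78.4813  -0.      82.3881 -39.0214]
up [np.float64(0.5338980697106039), np.float64(-0.1822185266460834), 0.3] 194.1 [-24.9092  19.1306  78.4813   0.      82.3881 140.9786]
```

```bash
python3 - <<'E'
from h import *
yb=np.degrees(qb[2])+180
p=ctrl.current_tool_pos()
ctrl.move_l([p[0],p[1],.30],vel=.2)
ctrl.goto([qb[0],qb[1],.20],R(yb))
print(ctrl.current_t(),ctrl.current_tool_pos())
ctrl.move_l([qb[0],qb[1],.12],vel=.15)
for n in P: cv2.imwrite(f"pics/{n}1.png",ctrl.read_camera(n))
a=cv2.imread("pics/top1.png")[190:340,180:330]; b=cv2.imread("pics/scene1.png")[100:250,260:410]
cv2.imwrite("pics/p1.png",cv2.resize(np.hstack([a,b]),(800,400)))
print(ctrl.current_t(),ctrl.current_tool_pos(),ctrl.current_contact_force())
E
```

```text
3.65 [0.509  0.1914 0.2   ]
4.4333 [0.5094 0.192  0.121 ] [-0.4308  0.5798 -0.2521]
```

View pics/p1.png

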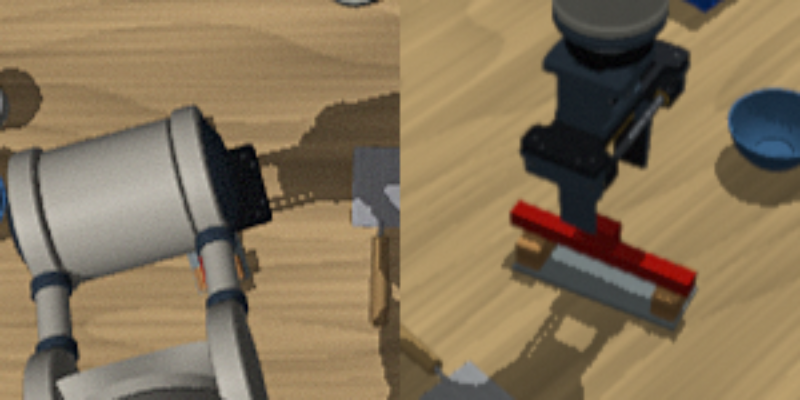

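The scene half of the picture shows the open fingers above the grip block (block at about (605,230) in the composite). Alignment is as planned, so I'll descend with a contact guard and grip.

```bash
python3 - <<'E'
from h import *
print(ctrl.move_l([qb[0],qb[1],.046],vel=.08,contact_N=6), ctrl.current_tool_pos())
ctrl.command_gripper(0.0)
print("width",ctrl.current_grip_width()*91, ctrl.current_contact_force(),ctrl.current_t())
f0=ctrl.current_contact_force()
ctrl.move_l([qb[0],qb[1],.10],vel=.06); ctrl.sleep(.2)
print(ctrl.current_contact_force()-f0, ctrl.current_grip_width()*91,ctrl.current_tool_pos())
cv2.imwrite("pics/scene2.png",ctrl.read_camera("scene"))
cv2.imwrite("pics/p2.png",cv2.resize(cv2.imread("pics/scene2.png")[100:240,260:420],(800,600)[:2],fx=0,fy=0) if 0 else cv2.resize(cv2.imread("pics/scene2.png")[100:220,260:420],(800,600)))
E
```

```text
False [0.509  0.192  0.0464]
width 19.895906896266293 [ 0.3334  0.0725 -0.0437] 6.5917
[-0.261   0.2057 -0.322 ] 20.050978004524428 [0.5085 0.1918 0.0997]
```

View pics/p2.png

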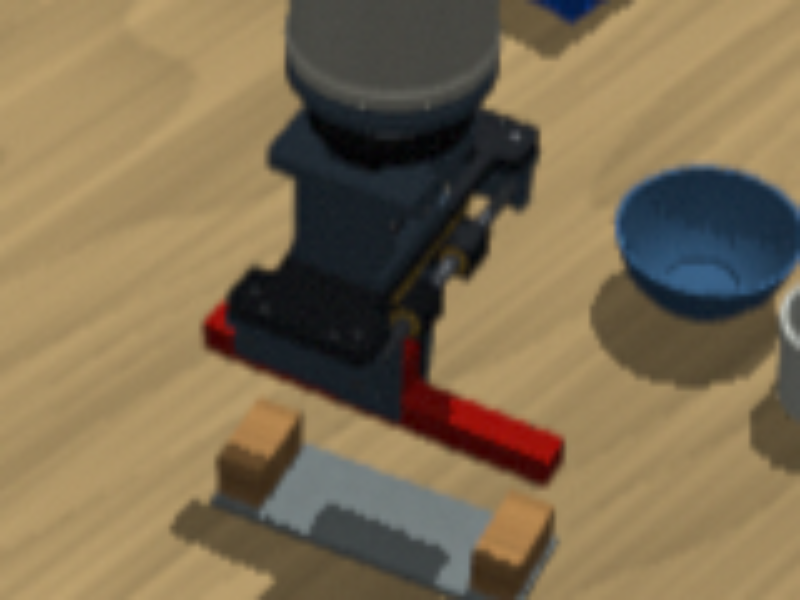

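The bar is off the rest and held level, gripped at the block. I'll measure its ends to get the along-bar offset in the grip.

```bash
python3 - <<'E'
import cv2
a=cv2.imread("pics/scene2.png")
c=cv2.resize(a[155:200,295:380],None,fx=9,fy=9,interpolation=cv2.INTER_CUBIC)
for i in range(0,85,5): cv2.putText(c,str(295+i),(i*9,10),0,.3,(0,255,255),1)
for i in range(0,45,5): cv2.putText(c,str(155+i),(0,i*9+4),0,.3,(0,255,255),1)
cv2.imwrite("pics/p2b.png",c)
E
python3 - <<'E'
from h import *
p=ctrl.current_tool_pos()
q=[p[0],p[1],qb[2]]
print(proj("scene",world(q,[(-.01,-.1,.02),(.01,-.1,.02),(-.01,.1,.02),(.01,.1,.02),(.01,.1,0)],p[2]-.0114)))
E
```

```text
[[303.8114 159.4726]
 [299.834  164.1792]
 [372.7498 187.1804]
 [369.1576 192.3546]
 [368.569  197.8042]]
```

View pics/p2b.png

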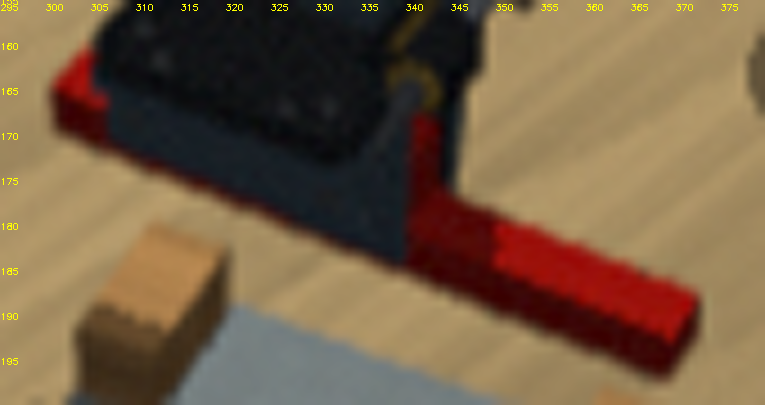

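Predicted and seen ends agree within about 1 px (2 mm), so the bar sits centred in the grip. Next I'll carry it over the slot.

```bash
python3 - <<'E'
from h import *
slot=world(qc,(-.092,0,0))[0]; yc=np.degrees(qc[2])
ctrl.move_l([qb[0],qb[1],.24],vel=.15)
ctrl.goto([slot[0],slot[1],.24],R(yc)); print(ctrl.current_t())
ctrl.move_l([slot[0],slot[1],.125],vel=.1); ctrl.sleep(.3)
for n in P: cv2.imwrite(f"pics/{n}3.png",ctrl.read_camera(n))
print(ctrl.current_t(),ctrl.current_tool_pos(),slot,ctrl.current_contact_force(),ctrl.current_wrist_torque(), ctrl.current_grip_width()*91)
c=cv2.resize(cv2.imread("pics/scene3.png")[215:335,150:310],None,fx=5,fy=5,interpolation=cv2.INTER_CUBIC)
for i in range(0,160,20): cv2.putText(c,str(150+i),(i*5,10),0,.4,(0,255,255),1)
for i in range(0,120,20): cv2.putText(c,str(215+i),(0,i*5+4),0,.4,(0,255,255),1)
cv2.imwrite("pics/p3.png",c)
cv2.imwrite("pics/p3t.png",cv2.resize(cv2.imread("pics/top3.png")[190:330,300:460],(640,560),interpolation=cv2.INTER_CUBIC))
E
```

```text
10.4667
12.1667 [ 0.4447 -0.2047  0.1251] [ 0.4447 -0.2047  0.    ] [-0.7603  0.0983 -0.4048] [-0.058  -0.1383 -0.0001] 19.732116491018065
```

View pics/p3.png

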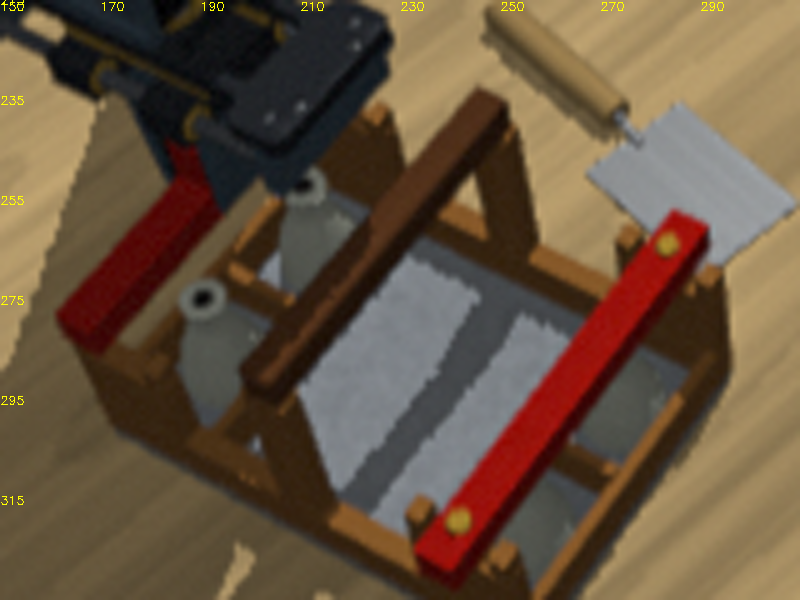

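View pics/p3t.png

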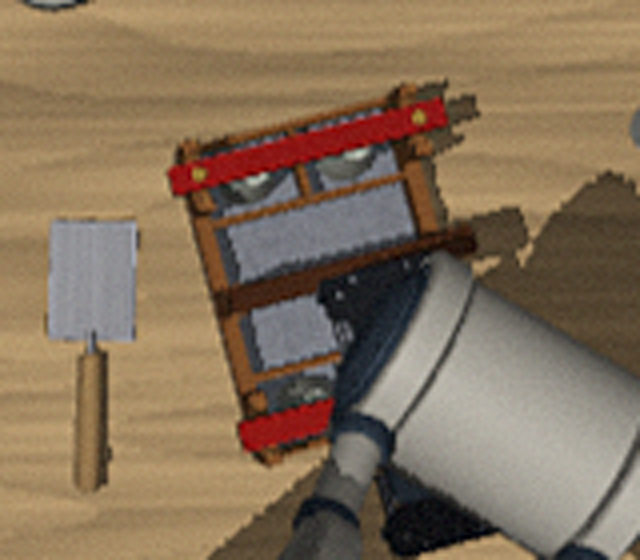

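```bash
python3 - <<'E'
from h import *
im=cv2.imread("pics/top3.png"); x0,y0,w,h,s=350,280,50,34,16
c=cv2.resize(im[y0:y0+h,x0:x0+w],None,fx=s,fy=s,interpolation=cv2.INTER_CUBIC)
def dot(X,col):
    u=proj("top",X)[0]; cv2.circle(c,tuple(np.int32((u-[x0,y0]+.5)*s-.5)),3,col,-1)
for y in (.074,.086):
    for x in (-.092-.017,-.092+.017): dot(world(qc,(x,y,.092)),(0,255,0))
p=ctrl.current_tool_pos(); q=[p[0],p[1],qc[2]]
for x in(-.01,.01):
  for y in (.1,.08): dot(world(q,(x,y,.02),p[2]-.0114),(255,255,0))
cv2.imwrite("pics/p3z.png",c)
im=cv2.imread("pics/scene3.png"); x0,y0,w,h,s=155,260,50,36,16
c=cv2.resize(im[y0:y0+h,x0:x0+w],None,fx=s,fy=s,interpolation=cv2.INTER_CUBIC)
def dot(X,col):
    u=proj("scene",X)[0]; cv2.circle(c,tuple(np.int32((u-[x0,y0]+.5)*s-.5)),3,col,-1)
for y in (-.074,-.086):
    for x in (-.092-.017,-.092+.017): dot(world(qc,(x,y,.092)),(0,255,0))
for x in(-.01,.01):
  for z in (0,.02): dot(world(q,(x,-.1,z),p[2]-.0114),(255,255,0))
cv2.imwrite("pics/p3s.png",c)
E
```

```text
(no output)
```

View pics/p3z.png

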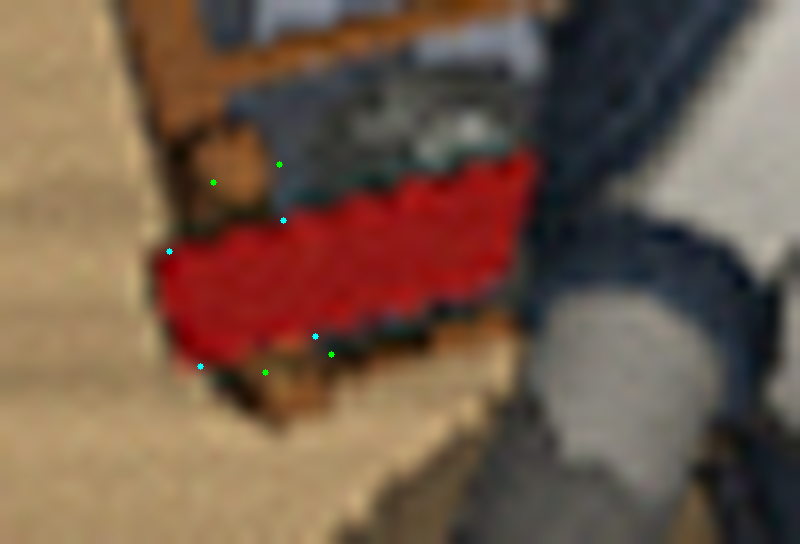

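View pics/p3s.png

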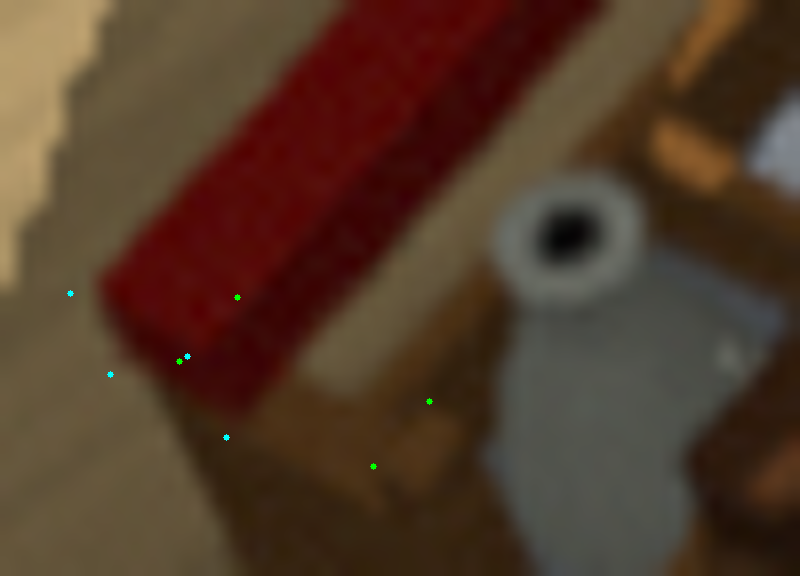

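In both cameras the bar is about 1.5 mm too far +x and about 3 mm too far +y relative to the lugs. That fits inside the tolerances, but I'll correct it and then lower it slowly until contact.

```bash
python3 - <<'E'
from h import *
s=world(qc,(-.0935,-.0025,0))[0]
ctrl.move_l([s[0],s[1],.105],vel=.05); ctrl.sleep(.3)
f0=ctrl.current_contact_force()
hit=ctrl.move_l([s[0],s[1],.084],vel=.02,contact_N=3)
print(hit,ctrl.current_tool_pos(),ctrl.current_contact_force()-f0,ctrl.current_wrist_torque(),ctrl.current_t())
for n in P: cv2.imwrite(f"pics/{n}4.png",ctrl.read_camera(n))
a=cv2.resize(cv2.imread("pics/scene4.png")[220:310,150:270],(800,600),interpolation=cv2.INTER_CUBIC)
cv2.imwrite("pics/p4.png",a)
cv2.imwrite("pics/p4t.png",cv2.resize(cv2.imread("pics/top4.png")[270:320,345:405],(720,600),interpolation=cv2.INTER_CUBIC))
E
```

```text
True [ 0.4437 -0.2074  0.0886] [-0.3342 -0.6495  3.5295] [-0.0681 -0.0725 -0.0009] 13.8
```

View pics/p4.png

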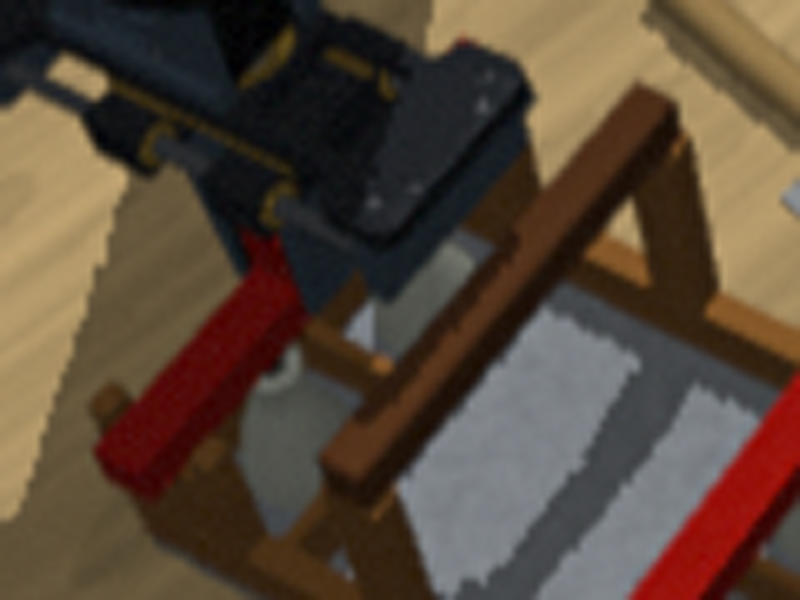

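View pics/p4t.png

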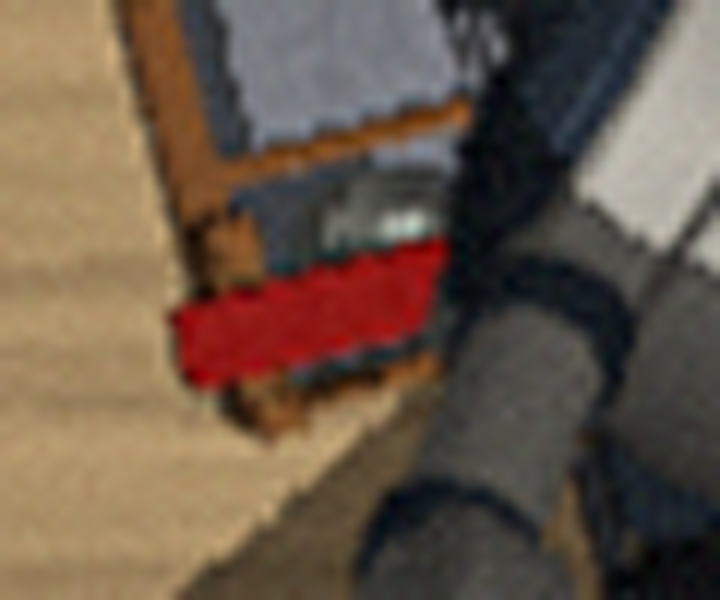

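Contact came at TCP z = 0.0886, against 0.089 expected on the seat. In the scene crop the bar's near end lies between the lugs at (105,400) and (205,455). I'll release, retreat upward and look.

```bash
python3 - <<'E'
from h import *
ctrl.command_gripper(0.6); ctrl.sleep(.2)
p=ctrl.current_tool_pos(); print(p,ctrl.current_grip_width(),ctrl.current_contact_force())
ctrl.move_l([p[0],p[1],.25],vel=.12)
d=world(qc,(-.0,.0,0))[0]
# park aside for a clear view
ctrl.goto([.50,.10,.30],R(np.degrees(qc[2]))); ctrl.sleep(.1)
for n in P: cv2.imwrite(f"pics/{n}5.png",ctrl.read_camera(n))
print(ctrl.current_t())
def crop(n,x,y,w,h,s,f):
    c=cv2.resize(cv2.imread(f"pics/{n}5.png")[y:y+h,x:x+w],None,fx=s,fy=s,interpolation=cv2.INTER_CUBIC)
    for i in range(0,w,20): cv2.putText(c,str(x+i),(i*s,10),0,.4,(0,255,255),1)
    for i in range(0,h,20): cv2.putText(c,str(y+i),(0,i*s+4),0,.4,(0,255,255),1)
    cv2.imwrite(f,c)
crop("top",330,200,110,110,5,"pics/p5t.png"); crop("scene",155,225,150,120,5,"pics/p5s.png")
E
```

```text
[ 0.4435 -0.2073  0.0887] 0.6001565583581484 [-0.7717 -0.5114 -0.3366]
17.6917
```

View pics/p5t.png

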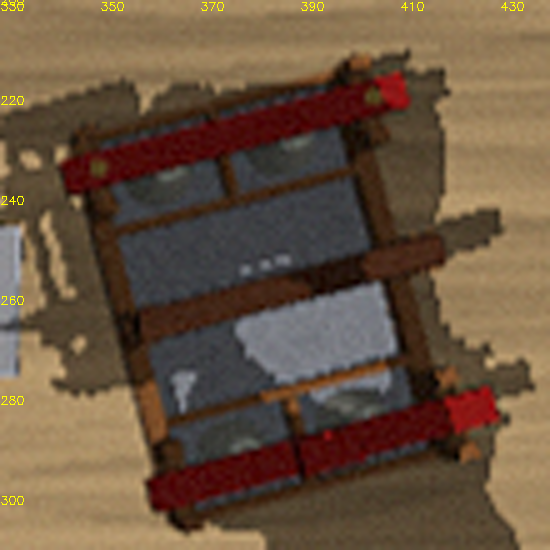

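View pics/p5s.png

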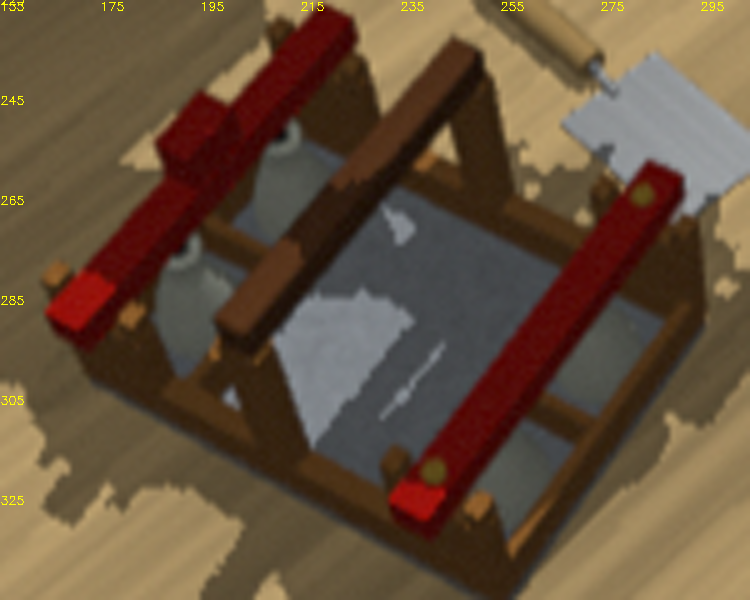

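The bar is seated between both lug pairs, parallel to the fixed bar and level with it lengthwise. The carrier has not moved (screws at the same pixels) and the vases are upright. Next is the handle.

```bash
python3 - <<'E'
from h import *
yc=np.degrees(qc[2]); g=world(qc,(-.0013,0,0))[0]
ctrl.goto([g[0],g[1],.25],R(yc))
print(ctrl.move_l([g[0],g[1],.116],vel=.08,contact_N=6),ctrl.current_tool_pos())
ctrl.command_gripper(0.0); ctrl.sleep(.2)
f0=ctrl.current_contact_force(); m0=ctrl.current_wrist_torque()
print("w",ctrl.current_grip_width()*91,f0,ctrl.current_t())
ctrl.move_l([g[0],g[1],.136],vel=.03); ctrl.sleep(.3)
print(ctrl.current_contact_force()-f0,ctrl.current_wrist_torque()-m0,ctrl.current_grip_width()*91,ctrl.current_tool_pos(),ctrl.current_t())
cv2.imwrite("pics/scene6.png",ctrl.read_camera("scene"))
cv2.imwrite("pics/p6.png",cv2.resize(cv2.imread("pics/scene6.png")[205:355,130:330],(800,600),interpolation=cv2.INTER_CUBIC))
E
```

```text
False [ 0.5328 -0.1826  0.1164]
w 17.946196906107545 [-1.9069 -0.1184  1.3825] 21.4833
[ 2.1913 -0.5683 -7.255 ] [ 0.1652 -0.3227  0.0535] 18.02085112750109 [ 0.5326 -0.1825  0.1359] 22.6
```

View pics/p6.png

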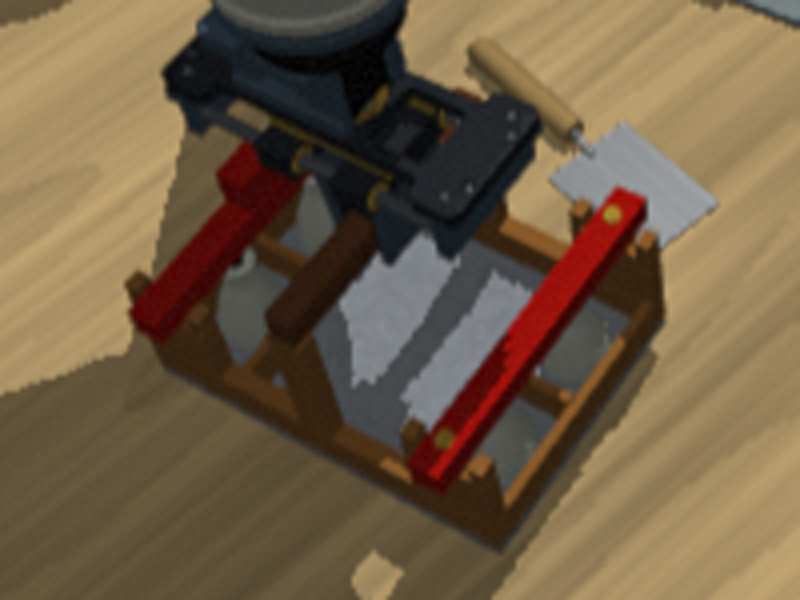

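The full weight is on the gripper (about 7 N), the carrier is level and clear of the table by 2 cm, and bar and vases are in place. I'll raise it to 10 cm and check.

```bash
python3 - <<'E'
from h import *
g=world(qc,(-.0013,0,0))[0]
ctrl.move_l([g[0],g[1],.216],vel=.05); ctrl.sleep(2.5)
print(ctrl.current_contact_force(),ctrl.current_wrist_torque(),ctrl.current_grip_width()*91,ctrl.current_tool_pos(),ctrl.current_t())
for n in P: cv2.imwrite(f"pics/{n}7.png",ctrl.read_camera(n))
cv2.imwrite("pics/p7.png",cv2.resize(cv2.imread("pics/scene7.png")[190:340,110:310],(800,600),interpolation=cv2.INTER_CUBIC))
d=proj("scene",world(qc,[(.092,.08,.098),(.092,-.08,.098),(-.0,-.086,.147),(.118,-.086,0)],.0996)); print((d-[110,190]+.5)*4-.5)
E
```

```text
[-0.5919  0.5105 -6.1219] [-0.0321 -0.1075 -0.0368] 18.250835238625395 [ 0.5326 -0.1825  0.216 ] 26.9
[[682.4723 187.3845]
 [502.1374 418.5766]
 [320.065  291.0116]
 [564.1598 547.8904]]
```

View pics/p7.png

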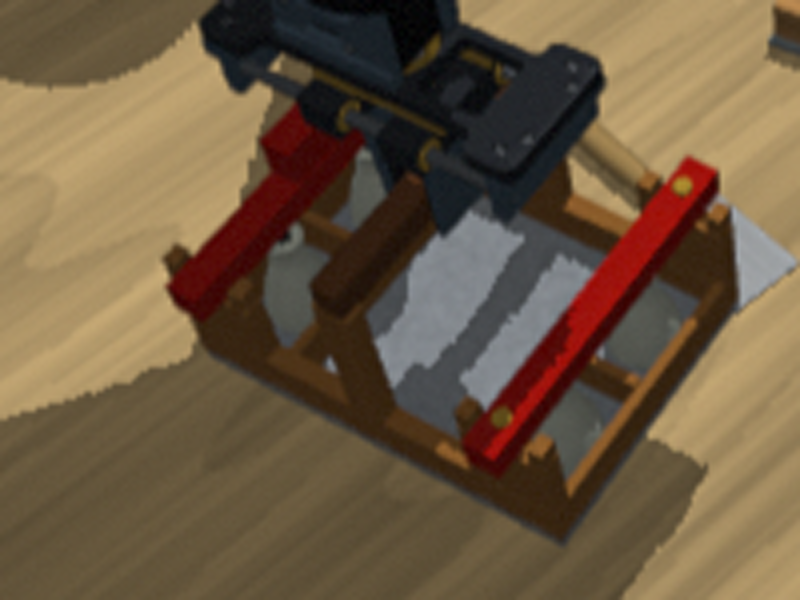

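View pics/top7.png

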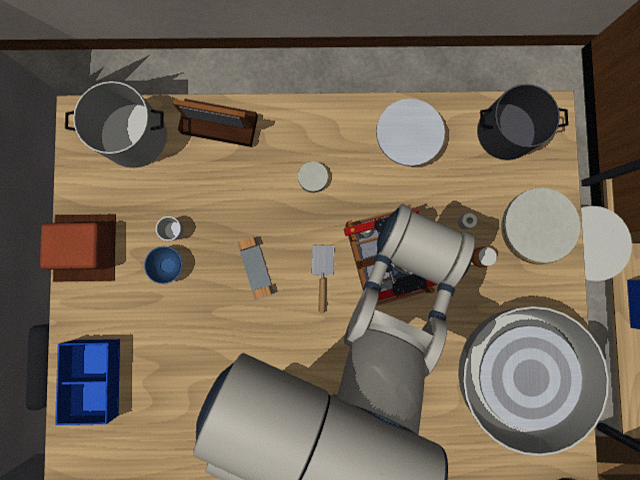

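In the scene crop the screws are at (682,186) and (502,418), against (682,187) and (502,418) predicted for a level lift of 10 cm. The bottom corner is at (565,543), against (564,548). The carrier is level, bar and vases are in place, and the bystanders in the top view have not moved. I've held it still for over 2.5 s, so I'm handing in.

```bash
python3 - <<'E'
from h import *
print(np.abs(ctrl.current_dq()).max(),ctrl.current_tool_pos(),ctrl.current_t())
ctrl.sign_off()
E
```

```text
0.06787246404612565 [ 0.5326 -0.1825  0.216 ] 27.0
the job is handed in; nothing more can be done
```

I laid the loose bar on the two empty supports and let go of it. I then lifted the carrier straight up about 10 cm by its handle, held it still for 2.5 s, and handed in at 27 s with the gripper still holding it.

**Checks that passed:**
- **Bar placing:** it touched the seats at TCP height 0.0886 m, against 0.089 m expected. Afterwards it lay between both pairs of lugs, parallel to the fixed bar and centred along its length.
- **Lift:** about 6–7 N hung from the gripper, and the handle grip stayed at 18 mm. The fixed bar's screws were within 0.3 image px of where a level 10 cm lift would put them, and the bottom corner within about 1.3 px.
- **Surroundings:** the bystanders looked unmoved in the top view.

**Disagreements and limits:**
- **Handle measurement:** in the first fit one end of the handle was about 3 px off; mid-handle and the lugs agreed.
- **Bar offset:** while hovering, the bar was about 1.5 mm too far in x and 3 mm in y, in both cameras. I corrected this before setting it down.
- **Vases:** in the last pictures I checked them only by eye. They look upright in their wells, but the arm and bars partly hide some of them.

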